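# Punch a mark, then index the blank four clicks and hold it

## Task

On the small dividing fixture, press the red punch plunger straight down to its stop to mark the brass blank, and let it spring all the way back up. Then swing the black-handled lever clockwise (seen from above) from its home stop by exactly four clicks, counted by feel, never starting over a fifth, and do not turn it while the punch is down. The lever is sprung and would swing home if let go, so finish while still holding it at the fourth click; leave the other tools and tins where they lie.

Things in the scene. Friction and masses are not known exactly. Their poses are not given: they have to be found in the camera images.
- fixture: grey fixture fixed to the table: base plate 162 x 150 x 14 mm, column and short overhead arm (top 123 mm up) at its +x end. Origin on the table under the vertical wheel axis; +z up; the lever sticks out towards -x, the front; +y is left for someone facing +x. The steel wheel (radius 54 mm, brass blank on it) and the lever turn as one. Small lines on the base mark the clicks, home and fourth yellow.
- plunger_head (a point): centre of the top face of the red mushroom plunger head, 28 mm in diameter; 28 mm to +x of the wheel axis (fixture frame), 152 mm above the table when up. Pressed straight down it travels 12 mm to a hard stop; the spring needs about 3.6 N to start, 7.2 N at the stop, and lifts it again when released.
- plunger (a joint): how far the plunger is pressed down, in m: 0 up, 0.012 on its stop
- lever_post (a point): centre of the lever's upright round black handle post, 16 mm in diameter, free from 30 to 83 mm above the table; this point 62 mm up, 105 mm from the wheel axis. The lever bar under it is 16 mm wide, top 27 mm up. It starts at the home stop; after n clicks it is at fixture x = -105 cos(0.70 - 0.2244 n), y = -105 sin(0.70 - 0.2244 n) mm, so it moves towards +y.
- flat_tin: flat pale tin with a slip lid, 51 x 71 x 21 mm, loose bystander; origin at the centre of its underside
- doming_block: pale metal block with round hollows, 52 x 52 x 26 mm, loose bystander; origin at the centre of its underside
- ring_mandrel: tapered steel ring mandrel with wooden handle, 26 x 276 x 25 mm lying along its y, loose bystander; origin at the centre of its underside
- chasing_hammer: small hammer with wooden handle, 70 x 206 x 24 mm lying along its y, loose bystander; origin at the centre of its underside
- lever: wheel and lever, one turning part, clockwise from above; origin on the table under the wheel axis. A click is 1/28 turn (23.6 mm of the post's path); far stop at seven. The spring pulls the post back with about 5.5 N at home, 8 N at four clicks. Leaving a rest place takes about 3.5 N more at once, fading to none at the crest half-way; then the click helps, up to 3.5 N, until it drops into the next. Clicks alone do not hold the lever.
Mind the look-alikes: they are no part of the job. Several things have the shape of the fixture; the one meant has the colours described above.

How it is judged:
By the outcome, as a careful person would: the job done as asked, in the order asked, and still so for the second after the job is handed in, while the arm keeps its last pose, push and grip.
It also fails if it takes over 64 s, if anything falls off the work surface, if the arm or the gripper's body presses on something with over 40 N, if the wrist force passes 120 N, or if a joint passes its speed limit or range.

## Robot

A 6-joint arm with a two-finger parallel gripper is mounted at the origin on the work surface; the furniture and walls round the work are solid. World frame = base frame: x ahead of the robot, y to its left, z up, the work surface at z = 0. Lengths are in mm, angles in degrees, forces in N, time in s.
With the tool pointing down it reaches from about 325 to 925 mm from the base axis. Payload 3.1 kg.
Tool frame: the origin (TCP) lies midway between the tips of the shut fingers; the grasp point (between the pads) lies 19 mm behind it; z points along the fingers, x is the direction in which the jaws open and shut, and the axes are right-handed (so a half turn about z gives the same grasp; the last joint's range is limited). The gripper opens to 85 mm and grips with 20 to 120 N. Pads are 22 mm wide; open, the fingers measure 114 mm over their backs; the gripper's body (76 mm by 85 mm) begins 54 mm behind the grasp point. The pads swing forward as they close: fully open they stand 13 mm farther back than shut.
Start: joints at [-69.569, 12.427, 92.441, -0, 75.132, -6.429], TCP at [282.407, -557.571, 195.5] pointing down, gripper open.
Joint ranges: [-157.48, 157.48], [-44.54, 120.13], [17.64, 146.25], [-64.5, 244.5], [7.68, 150.69], [-147.95, 147.95]. Speed limits (degrees/s): [159.86, 159.86, 180, 180, 180, 180].

## Interface

Orientations are given as [roll, pitch, yaw] about the fixed x, y, z axes, in that order (R = Rz(yaw) Ry(pitch) Rx(roll)).
In Python, from station import arm gives the robot as it stands.
- The arm moves only by the shell command python3 -m inch 'ROWS' [FORCE]. ROWS is JSON, a list of rows, each a list of 3 entries, a list of its own where there are three numbers: the shift along the tool's x, y, z in cm, then the turn, a rotation vector about the tool's x, y, z in rad, then the closure in counts, from 0 (fully open) to 255 (shut). A call has 1 to 20 rows; each row is the pose to reach, as a shift and turn from the pose measured when the call began, along the tool's axes at that moment; what a row does not reach only later rows make up. A row lasts 1/12 s, in which the tool goes at most 41.7 mm and 7.16 degrees, less where a joint would pass 70% of its speed; a pose out of reach is approached as far as the arm can. A call with a gripper value outside its range is refused whole. The fingers move at their own pace and stop on an object; FORCE is the grip in N (left out, the last holds). Time passes only in rows, so rows that repeat a pose let the fingers close. It gives the time, the measured TCP pose, the force and the opening at its end, in the units of the state.
- arm.state(): the state, without advancing time (a new reading comes with each control period).
- arm.get_image(name): name is "side" or "top"; returns the picture (400x640x3 uint8, red, green, blue); there is no depth.
- arm.camera_info(name): a dict with "camera_matrix" (3x3 intrinsics, pixels), "camera_from_world" (4x4, takes a point from world to camera coordinates). Camera axes: x right, y down, z forward; pixel columns grow to the right and rows downward; lengths in mm; the calibration is good to about 2 mm. A picture is of the moment at which its call begins. camera_info takes no time and is no camera call.
- arm.job_done(): hands the job in, once; it reports no verdict.
The state is a dict: "time_s": time; "joint_pos": joint angles; "qvel": joint speeds; "effort": joint torques, N m; "tcp_pos": TCP position; "tool_rot": TCP orientation; "contact_force": force on the tool from outside, world axes, zero at the start; "moment": the same for the moment, N m; "width": finger opening in mm.
Only numpy, scipy, OpenCV 4.12 (cv2) and the standard library are available. Lean on these libraries where they do the work, as an engineer would, in place of code of your own. Each camera call takes 0.05 s, during which the arm holds its last target.

## Working session

There is one attempt and no reset: what is moved stays moved. The work goes in short steps, Python scripts to look and compute and a shell command to move; the robot and the scene stay as the last step left them, time stands still between calls to the robot, and variables do not carry over. Pictures are saved under pics/ and viewed, and the job is handed in when it is done.

```bash
mkdir -p pics; ls
python3 - <<'E'
from station import arm
import cv2,json
s=arm.state();print(s)
for n in("side","top"):
    cv2.imwrite(f"pics/{n}0.png",arm.get_image(n)[:,:,::-1]); print(n,arm.camera_info(n))
E
```

```text
pics
{'time_s': 0.0, 'joint_pos': array([-6.95686792e+01,  1.24783469e+01,  9.25299218e+01,  7.59245372e-04,
        7.51306517e+01, -6.43015794e+00]), 'qvel': array([-0.06697933,  0.05302274,  0.03548238, -0.00203433, -0.02811494,
        0.09541742]), 'effort': array([-1.77587876e-04, -3.96841478e+01, -3.03853369e+01, -2.82836272e-04,
        9.60995501e-03,  1.42723774e-06]), 'tcp_pos': array([ 282.08687251, -556.70438981,  194.13800687]), 'tool_rot': array([-1.79983713e+02,  1.37964268e-01, -6.31386974e+01]), 'contact_force': array([-0.294658  , -0.153083  , -0.51433922]), 'moment': array([-0.01636768, -0.00675373, -0.00930785]), 'width': 85.85532795793446}
side {'camera_matrix': array([[455.01701289,   0.        , 318.33385628],
       [  0.        , 455.01701289, 199.37748848],
       [  0.        ,   0.        ,   1.        ]]), 'camera_from_world': array([[-9.27609290e-01,  3.73471964e-01,  7.72645580e-03,
         3.67964746e+02],
       [ 2.52935911e-01,  6.43180440e-01, -7.22732556e-01,
        -2.75708674e+01],
       [-2.74889852e-01, -6.68459134e-01, -6.91084622e-01,
         1.75342786e+03],
       [ 0.00000000e+00,  0.00000000e+00,  0.00000000e+00,
         1.00000000e+00]])}
top {'camera_matrix': array([[445.11572734,   0.        , 316.15094163],
       [  0.        , 445.11572734, 200.59589086],
       [  0.        ,   0.        ,   1.        ]]), 'camera_from_world': array([[-4.39549250e-02, -9.98996332e-01, -8.61932031e-03,
         5.62662617e+01],
       [-7.83796601e-01,  3.98334276e-02, -6.19738804e-01,
         3.90367157e+02],
       [ 6.19460130e-01, -2.04847787e-02, -7.84760805e-01,
         1.25545775e+03],
       [ 0.00000000e+00,  0.00000000e+00,  0.00000000e+00,
         1.00000000e+00]])}
```

View pics/side0.png

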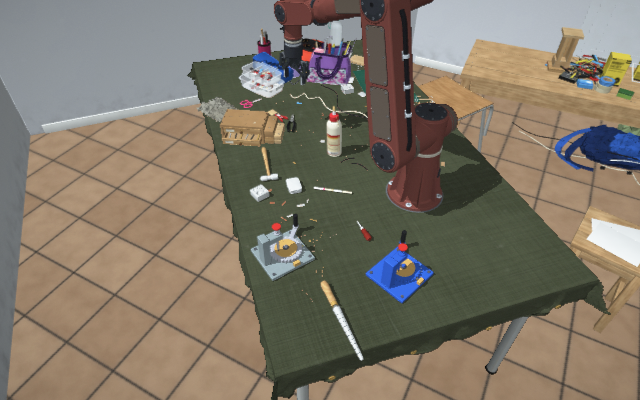

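View pics/top0.png

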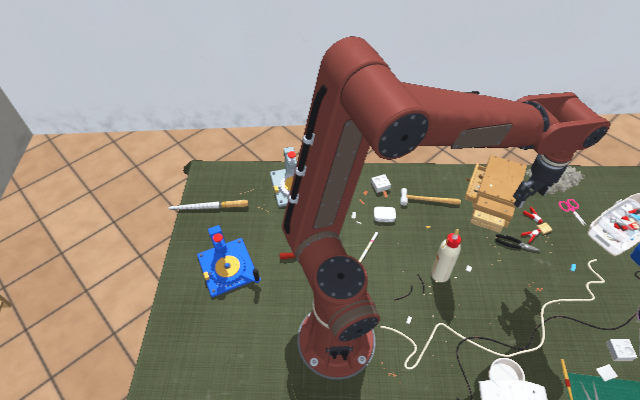

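The grey fixture is at about (282,250) in the side view and is mostly hidden behind the arm in the top view, around (285,180). The blue look-alike is at (400,270) in the side view. I'll enlarge both.

Run:
```python
import cv2
a=cv2.imread("pics/side0.png")[210:290,240:330];cv2.imwrite("pics/s0c.png",cv2.resize(a,None,fx=7,fy=7,interpolation=cv2.INTER_CUBIC))
a=cv2.imread("pics/top0.png")[140:220,260:340];cv2.imwrite("pics/t0c.png",cv2.resize(a,None,fx=7,fy=7,interpolation=cv2.INTER_CUBIC))
```

```text
(no output)
```

View pics/s0c.png

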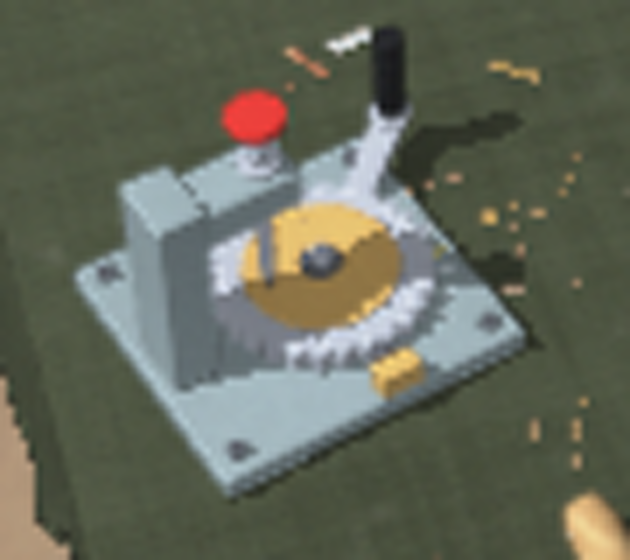

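View pics/t0c.png

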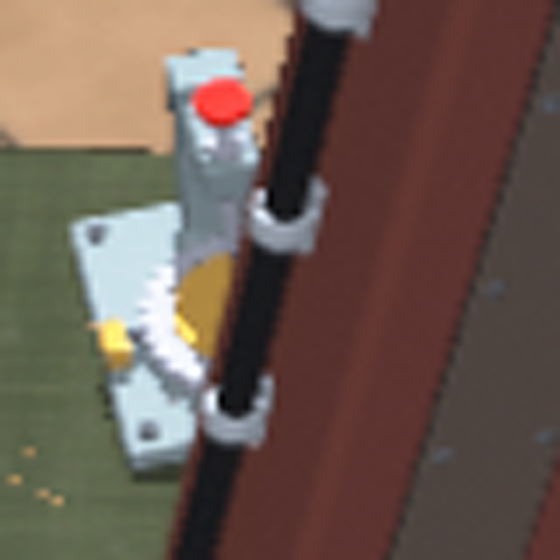

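```bash
cat > fit.py <<'E'
from station import arm
import numpy as np
from scipy.optimize import least_squares
CI={n:arm.camera_info(n) for n in("side","top")}
def proj(n,P):
    T=CI[n]["camera_from_world"];c=T[:3,:3]@np.array(P)+T[:3,3];u=CI[n]["camera_matrix"]@c;return u[:2]/u[2]
def post(n): a=.70-.2244*n; return -105*np.cos(a),-105*np.sin(a)
def W(p,f): c,s=np.cos(p[2]),np.sin(p[2]);return [p[0]+c*f[0]-s*f[1],p[1]+s*f[0]+c*f[1],f[2]]
E
python3 - <<'E'
from fit import *
s=lambda u,v:(240+u/7-.43,210+v/7-.43)
t=lambda u,v:(260+u/7-.43,140+v/7-.43)
px,py=post(0)
def res(p,full=False):
    xo=p[3]; r=[]
    L=[("side",(28,0,152),s(255,115),1),("side",(px,py,83),s(390,33),1),("side",(px,py,30),s(392,106),1),
       ("side",(xo+81,-75*p[5],14),s(75,275),1),("side",(xo+81,75*p[5],14),s(228,485),1),("side",(xo-81,75*p[5],14),s(528,338),1),
       ("top",(28,0,152),t(222,103),1),("top",(xo+81,75,14),t(70,222),1),("top",(xo-81,75,14),t(133,462),1),("side",(0,0,p[4]),s(323,250),.7)]
    for n,f,uv,w in L: r+=list(w*(proj(n,W(p,f))-uv))
    return np.array(r)
for y in(0,.3,-.3,1,2,3,-1,-2):
    q=least_squares(lambda p:res(np.append(p,1.)),[700,150,y,0,50],loss="soft_l1")
    print(y,q.cost,q.x,np.degrees(q.x[2]))
print(res(np.append(q.x,1)).reshape(-1,2).round(2))
E
```

```text
0 1.181049668850012 [5.55880862e+02 1.06435623e+02 2.09645226e-01 1.47456527e+01
 4.16206852e+01] 12.011786637658405
0.3 1.1810496688499093 [555.88086157 106.43562266  25.34238645  14.74565347  41.62068505] 1452.0117866357746
-0.3 1.1810496688498011 [555.88086091 106.43562241  -6.07354008  14.74565474  41.62068454] -347.98821318352856
1 1.1810496688497358 [5.55880861e+02 1.06435622e+02 2.09645229e-01 1.47456546e+01
 4.16206846e+01] 12.011786808001903
2 1.181049668849981 [5.55880860e+02 1.06435622e+02 2.09645235e-01 1.47456564e+01
 4.16206840e+01] 12.011787184073745
3 1.1810496688499006 [555.88086031 106.43562228  19.05920115  14.74565593  41.62068421] 1092.0117869693377
-1 1.1810496688497778 [5.55880861e+02 1.06435623e+02 2.09645227e-01 1.47456541e+01
 4.16206848e+01] 12.011786715989906
-2 1.1810496688497598 [555.88086092 106.4356224  -12.35672539  14.74565471  41.62068455] -707.9882132115141
[[ 0.48 -0.12]
 [-0.05  0.37]
 [ 0.09  0.61]
 [-0.29 -0.37]
 [ 0.13  0.09]
 [ 0.01 -1.12]
 [ 0.21 -0.29]
 [-0.09  0.09]
 [-0.27 -0.44]
 [-0.    0.  ]]
```

```bash
cat >> fit.py <<'E'
from scipy.spatial.transform import Rotation as R
FX=[555.9,106.4,np.radians(12.0)]
def to(P,yaw):
    s=arm.state();R0=R.from_euler("xyz",s["tool_rot"],degrees=True);R1=R.from_euler("xyz",[180,0,yaw],degrees=True)
    print("shift cm",(R0.inv().apply(np.array(P)-s["tcp_pos"])/10).round(2),"rot",(R0.inv()*R1).as_rotvec().round(3))
def st():
    s=arm.state();print("t",round(s["time_s"],2),"tcp",s["tcp_pos"].round(1),"rpy",s["tool_rot"].round(1),"F",s["contact_force"].round(1),"w",s["width"].round(1))
E
python3 - <<'E'
from fit import *
print(W(FX,(28,0,152)))
for n in (0,1,2,3,4): print(n,np.round(W(FX,(*post(n),62)),1), 142.1-180-12.857*n)
to([583.3,112.3,295],-38)
E
python3 -m inch '[[[0,0,-10],[0,0,0],255],[[0,0,-10],[0,0,0],255],[[0,0,-10],[0,0,0],255],[[0,0,-10],[0,0,0],255],[[0,0,-10],[0,0,0],255]]' 30
python3 - <<'E'
from fit import *
st();to([583.3,112.3,290],-38)
E
```

```text
[np.float64(583.2881328205465), np.float64(112.22152734289726), 152]
0 [491.4  23.5  62. ] -37.900000000000006
1 [474.6  40.   62. ] -50.757000000000005
2 [461.8  59.7  62. ] -63.614000000000004
3 [453.8  81.8  62. ] -76.471
4 [450.9 105.2  62. ] -89.328
shift cm [-46.1  -57.1   -9.96] rot [-0.001  0.002 -0.439]
time_s: 0.52
tcp_pos: [282.4, -557.6, 295.6]
tool_rot: [180.0, -0.0, -63.1]
contact_force: [0.1, 0.1, -1.2]
width: 25.7Traceback (most recent call last):
  File "<stdin>", line 2, in <module>
  File "fit.py", line 15, in st
    s=arm.state();print("t",round(s["time_s"],2),"tcp",s["tcp_pos"].round(1),"rpy",s["tool_rot"].round(1),"F",s["contact_force"].round(1),"w",s["width"].round(1))
                                                                                                                                              ^^^^^^^^^^^^^^^^
AttributeError: 'float' object has no attribute 'round'
```

```bash
sed -i 's/s\["width"\].round(1)/round(s["width"],1)/' fit.py
python3 -m inch '[[[-46.1,-57,0.5],[0,0,-0.43],255],[[-46.1,-57,0.5],[0,0,-0.43],255],[[-46.1,-57,0.5],[0,0,-0.43],255],[[-46.1,-57,0.5],[0,0,-0.43],255],[[-46.1,-57,0.5],[0,0,-0.43],255],[[-46.1,-57,0.5],[0,0,-0.43],255],[[-46.1,-57,0.5],[0,0,-0.43],255],[[-46.1,-57,0.5],[0,0,-0.43],255],[[-46.1,-57,0.5],[0,0,-0.43],255],[[-46.1,-57,0.5],[0,0,-0.43],255],[[-46.1,-57,0.5],[0,0,-0.43],255],[[-46.1,-57,0.5],[0,0,-0.43],255],[[-46.1,-57,0.5],[0,0,-0.43],255],[[-46.1,-57,0.5],[0,0,-0.43],255],[[-46.1,-57,0.5],[0,0,-0.43],255],[[-46.1,-57,0.5],[0,0,-0.43],255],[[-46.1,-57,0.5],[0,0,-0.43],255],[[-46.1,-57,0.5],[0,0,-0.43],255],[[-46.1,-57,0.5],[0,0,-0.43],255],[[-46.1,-57,0.5],[0,0,-0.43],255]]'
python3 - <<'E'
from fit import *
st();to([583.3,112.3,175],-38)
E
```

```text
time_s: 2.18
tcp_pos: [581.1, 112.3, 286.9]
tool_rot: [179.7, 0.2, -38.3]
contact_force: [0.1, 0.2, -0.8]
width: -0.2
t 2.18 tcp [581.1 112.3 286.9] rpy [179.7   0.2 -38.3] F [ 0.1  0.2 -0.8] w -0.2
shift cm [ 0.21 -0.19 11.19] rot [ 0.005  0.004 -0.006]
```

```bash
python3 -m inch '[[[0,0,1],[0,0,0],255],[[0.1,-0.1,5],[0,0,0],255],[[0.2,-0.1,8],[0,0,0],255],[[0.2,-0.2,10.7],[0.005,0.004,0],255],[[0.2,-0.2,10.7],[0.005,0.004,0],255],[[0.2,-0.2,10.7],[0.005,0.004,0],255]]'
python3 - <<'E'
from fit import *
import cv2
st();to([583.3,112.3,153],-38)
for n in("side","top"):
    im=arm.get_image(n)[:,:,::-1]; u,v=proj(n,[570,100,100]).astype(int)
    a=im[max(0,v-70):v+70,max(0,u-80):u+80]; print(n,u-80,v-70)
    cv2.imwrite(f"pics/{n}1.png",cv2.resize(a,None,fx=4,fy=4,interpolation=cv2.INTER_CUBIC))
E
```

```text
time_s: 2.68
tcp_pos: [580.4, 110.9, 176.7]
tool_rot: [179.7, 0.3, -38.5]
contact_force: [0.2, -0.2, 0.7]
width: -0.0
t 2.68 tcp [580.4 110.9 176.7] rpy [179.7   0.3 -38.5] F [ 0.2 -0.2  0.7] w -0.0
shift cm [ 0.16 -0.3   2.36] rot [ 0.005  0.005 -0.008]
side 200 163
top 215 97
```

```bash
python3 -c "
import cv2,numpy as np
cv2.imwrite('pics/b1.png',np.vstack([cv2.imread('pics/side1.png')[:,:],cv2.imread('pics/top1.png')])[:, :].repeat(1,0)) "; python3 -c "
import cv2
a=cv2.imread('pics/b1.png');print(a.shape)"
```

```text
(1120, 640, 3)
```

View pics/side1.png

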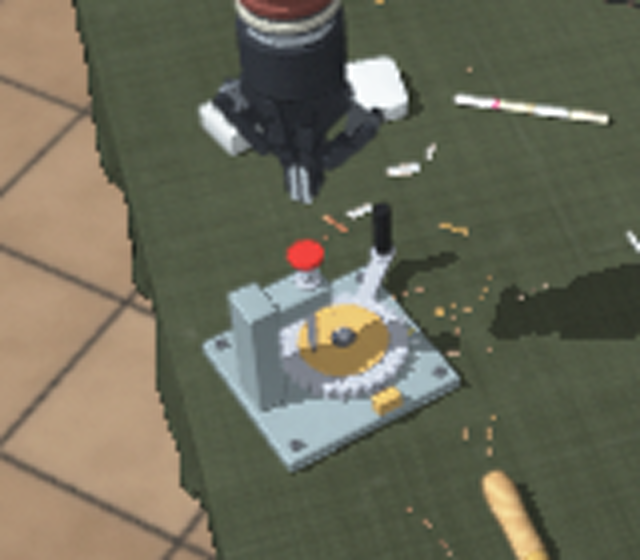

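View pics/top1.png

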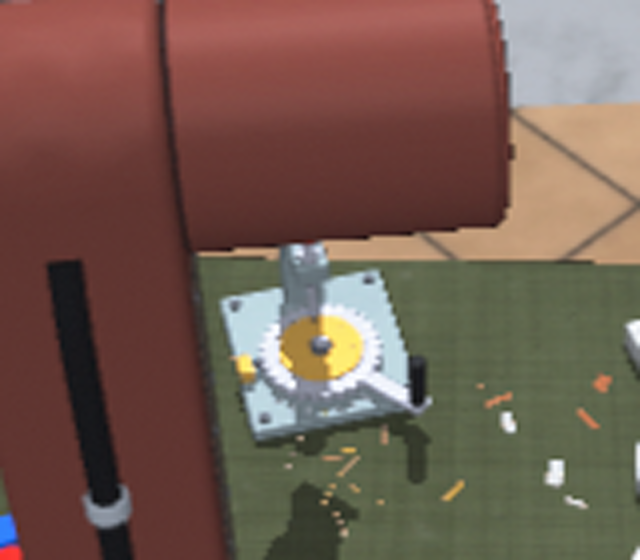

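Run:
```python
from fit import *
import cv2
p=arm.state()["tcp_pos"]
for n,o in(("side",(200,163)),("top",(215,97))):
    print(n,"tip",(proj(n,p)-o)*4,"head",(proj(n,W(FX,(28,0,152)))-o)*4,"post83",(proj(n,W(FX,(*post(0),83)))-o)*4,"post30",(proj(n,W(FX,(*post(0),30)))-o)*4,"axis42",(proj(n,W(FX,(0,0,42)))-o)*4)
    for c in((1,1),(1,-1),(-1,-1),(-1,1)): print(c,(proj(n,W(FX,(14.7+81*c[0],75*c[1],14)))-o)*4)
```

```text
side tip [302.48749774 225.11059097] head [305.87087563 251.50075929] post83 [380.94534088 206.61308729] post30 [382.61341884 249.27084327] axis42 [342.77850728 328.81362551]
(1, 1) [289.06897183 463.71948143]
(1, -1) [199.98967535 341.87270507]
(-1, -1) [365.03994392 263.11476378]
(-1, 1) [460.03558871 374.90892059]
top tip [304.84567854 202.34160248] head [306.01717041 227.97517907] post83 [417.03911982 360.40756722] post30 [417.23194106 399.94702413] axis42 [319.4612436  337.98859383]
(1, 1) [217.9779164  297.48963226]
(1, -1) [376.66960881 266.48911203]
(-1, -1) [421.33629115 397.64471525]
(-1, 1) [253.22125325 432.51968707]
```

Run:
```python
from fit import *
import cv2
st();print(arm.state()["joint_pos"])
im=arm.get_image("side")[:,:,::-1]
a=im[155:250,235:325]
cv2.imwrite(f"pics/side2.png",cv2.resize(a,None,fx=6,fy=6,interpolation=cv2.INTER_CUBIC))
```

```text
t 2.78 tcp [584.1 111.7 181.3] rpy [-1.799e+02 -1.000e-01 -3.840e+01] F [-0.1  0.3  1.1] w 0.1
[ 4.06242464e+00  9.38154534e+00  9.75521554e+01 -9.55573483e-04
  7.29284178e+01  4.24776997e+01]
```

View pics/side2.png

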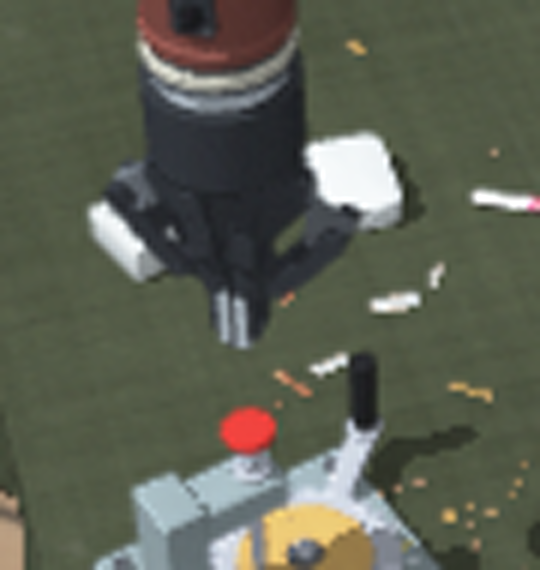

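Run:
```python
from fit import *
import cv2
p=[282.2,-557.2,195]
for n in("side","top"):
    q=proj(n,p);print(n,q,proj(n,[282.2,-557.2,208]),proj(n,[282.2,-557.2,220]))
    u,v=q.astype(int);a=cv2.imread(f"pics/{n}0.png")[max(0,v-50):v+50,u-50:u+50]; print(u-50,max(0,v-50))
    a=cv2.resize(a,None,fx=6,fy=6,interpolation=cv2.INTER_CUBIC)
    cv2.imwrite(f"pics/{n}3.png",a)
```

```text
side [294.46050865  91.06475668] [294.37189205  88.30917146] [294.28934683  85.7423793 ]
244 41
top [522.9907348  209.62338257] [524.60227683 206.89037389] [526.11285172 204.32859507]
472 159
```

View pics/side3.png

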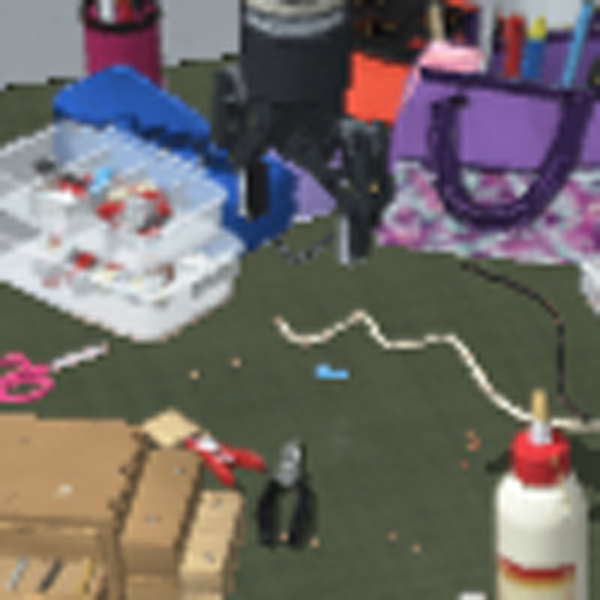

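View pics/top3.png

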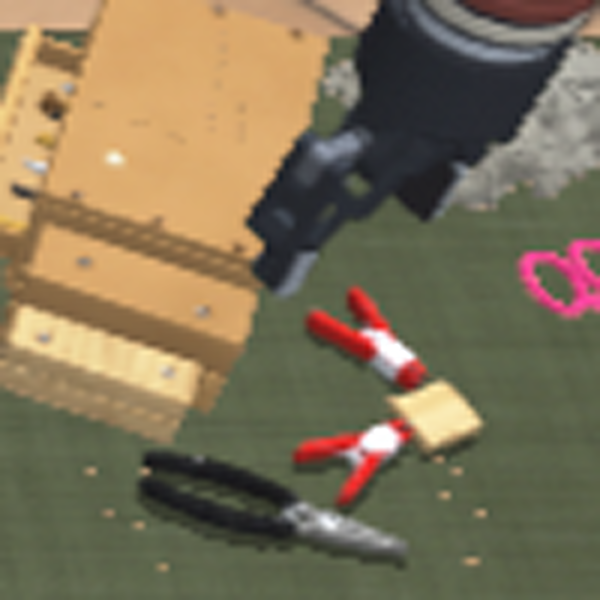

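The visible fingertips end about 20–25 mm above where the reported TCP projects, both here and at the start. I'll find contact by force, going down slowly.

```bash
python3 - <<'E'
from fit import *
to([583.3,112.3,155],-38)
E
python3 -m inch '[[[0,0,0.7],[0,0,0],255],[[0,0,1.4],[0,0,0],255],[[0,0,2.0],[0,0,0],255],[[0,0,2.6],[0,0,0],255],[[0,0,2.6],[0,0,0],255],[[0,0,2.6],[0,0,0],255]]'
python3 - <<'E'
from fit import *
import cv2
to([583.3,112.3,140],-38)
im=arm.get_image("side")[:,:,::-1]
a=im[155:250,235:325]
cv2.imwrite(f"pics/side4.png",cv2.resize(a,None,fx=6,fy=6,interpolation=cv2.INTER_CUBIC))
st()
E
```

```text
shift cm [-0.15  0.08  2.74] rot [-0.003 -0.003 -0.007]
time_s: 3.33
tcp_pos: [584.3, 112.0, 155.3]
tool_rot: [-179.9, -0.1, -38.4]
contact_force: [1.2, 0.1, -0.6]
width: 0.3
shift cm [-0.1   0.04  1.53] rot [-0.002 -0.002 -0.007]
t 3.38 tcp [584.7 112.  155.9] rpy [-179.9   -0.2  -38.4] F [ 0.  -0.2 -0.7] w -0.2
```

View pics/side4.png

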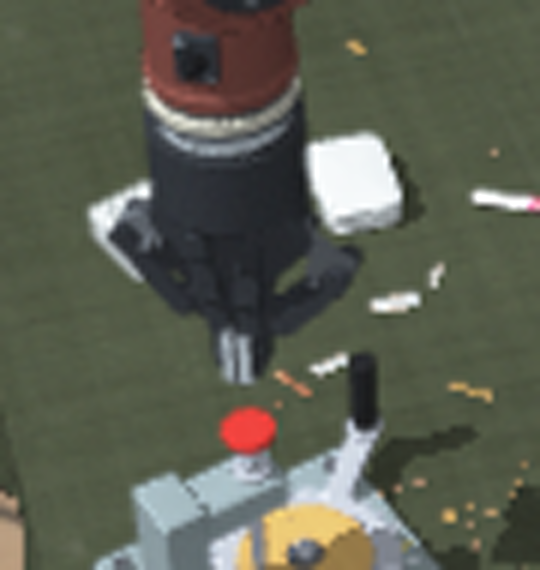

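```bash
python3 -m inch '[[[0,0,0.3],[0,0,0],255],[[-0.1,0,0.6],[0,0,0],255],[[-0.1,0,0.9],[0,0,0],255],[[-0.1,0,1.0],[0,0,0],255],[[-0.1,0,1.0],[0,0,0],255]]'
python3 -m inch '[[[0,0,0.3],[0,0,0],255],[[0,0,0.6],[0,0,0],255],[[0,0,0.8],[0,0,0],255],[[0,0,0.8],[0,0,0],255],[[0,0,0.8],[0,0,0],255]]'
python3 - <<'E'
from fit import *
import cv2
im=arm.get_image("side")[:,:,::-1]
a=im[155:250,235:325]
cv2.imwrite(f"pics/side5.png",cv2.resize(a,None,fx=6,fy=6,interpolation=cv2.INTER_CUBIC))
st()
E
```

```text
time_s: 3.8
tcp_pos: [583.5, 112.6, 145.3]
tool_rot: [-179.9, -0.1, -38.4]
contact_force: [0.2, -0.0, -0.1]
width: -0.1
time_s: 4.22
tcp_pos: [583.4, 112.6, 137.0]
tool_rot: [-179.9, -0.1, -38.4]
contact_force: [-0.7, 1.2, 0.4]
width: -0.3
t 4.27 tcp [583.5 112.6 137.2] rpy [-1.799e+02 -1.000e-01 -3.840e+01] F [-0.7  0.4 -0.2] w 0.1
```

View pics/side5.png

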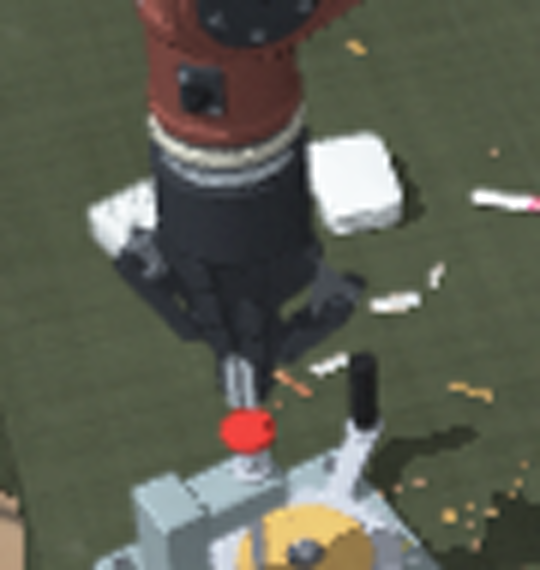

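```bash
python3 -m inch '[[[0,0,0.3],[0,0,0],255],[[0,0,0.5],[0,0,0],255],[[0,0,0.5],[0,0,0],255]]'
python3 -m inch '[[[0,0,0.3],[0,0,0],255],[[0,0,0.5],[0,0,0],255],[[0,0,0.5],[0,0,0],255]]'
python3 - <<'E'
from fit import *
import cv2
im=arm.get_image("side")[:,:,::-1]
a=im[155:250,235:325]
cv2.imwrite(f"pics/side6.png",cv2.resize(a,None,fx=6,fy=6,interpolation=cv2.INTER_CUBIC))
st()
E
```

```text
time_s: 4.52
tcp_pos: [583.1, 112.6, 131.6]
tool_rot: [-179.9, -0.1, -38.4]
contact_force: [0.0, -0.1, 0.1]
width: 0.1
time_s: 4.77
tcp_pos: [582.6, 112.5, 125.8]
tool_rot: [-180.0, -0.0, -38.4]
contact_force: [-0.1, 0.4, -0.1]
width: 0.0
t 4.82 tcp [582.7 112.5 126. ] rpy [-180.    -0.   -38.4] F [ 0.4 -0.   0.2] w 0.2
```

View pics/side6.png

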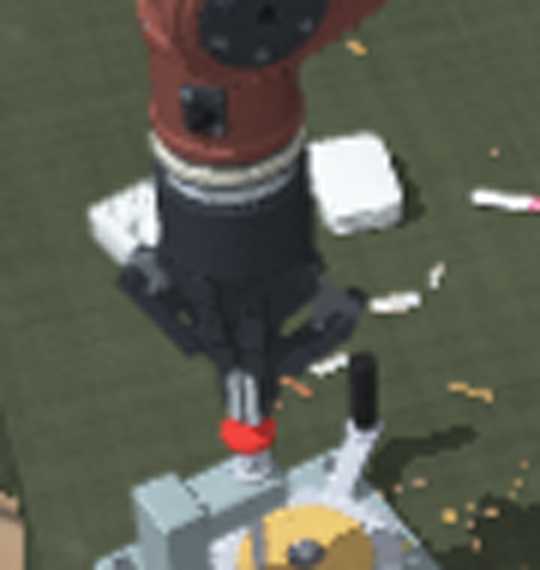

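The fingers now cover the upper half of the red head (tip at about (244,424), head centre (248,432)). So they are over it, and the real tip is about 28 mm short of the reported TCP. I'll press on in small steps.

```bash
python3 -m inch '[[[0,0,0.2],[0,0,0],255],[[0,0,0.4],[0,0,0],255],[[0,0,0.4],[0,0,0],255],[[0,0,0.4],[0,0,0],255]]'
python3 -m inch '[[[0,0,0.2],[0,0,0],255],[[0,0,0.3],[0,0,0],255],[[0,0,0.3],[0,0,0],255],[[0,0,0.3],[0,0,0],255]]'
```

```text
time_s: 5.15
tcp_pos: [582.6, 112.5, 121.8]
tool_rot: [-180.0, -0.0, -38.4]
contact_force: [-0.2, -0.7, -0.8]
width: 0.2
time_s: 5.48
tcp_pos: [582.4, 112.5, 118.7]
tool_rot: [180.0, 0.0, -38.4]
contact_force: [0.4, 0.1, 0.1]
width: -0.0
```

```bash
python3 -m inch '[[[0,0,0.2],[0,0,0],255],[[0,0,0.3],[0,0,0],255],[[0,0,0.3],[0,0,0],255],[[0,0,0.3],[0,0,0],255]]'
python3 -m inch '[[[0,0,0.2],[0,0,0],255],[[0,0,0.3],[0,0,0],255],[[0,0,0.3],[0,0,0],255],[[0,0,0.3],[0,0,0],255]]'
python3 - <<'E'
from fit import *
import cv2
im=arm.get_image("side")[:,:,::-1]
a=im[155:250,235:325]
cv2.imwrite(f"pics/side7.png",cv2.resize(a,None,fx=6,fy=6,interpolation=cv2.INTER_CUBIC))
st()
E
```

```text
time_s: 5.82
tcp_pos: [582.7, 112.5, 116.2]
tool_rot: [-180.0, -0.0, -38.4]
contact_force: [-0.6, 0.2, 2.8]
width: 0.3
time_s: 6.15
tcp_pos: [582.7, 112.5, 113.4]
tool_rot: [-180.0, -0.0, -38.4]
contact_force: [-1.0, -0.0, 4.0]
width: 0.0
t 6.2 tcp [582.8 112.5 113.4] rpy [-180.    -0.   -38.4] F [-1.1  0.3  2.9] w 0.0
```

View pics/side7.png

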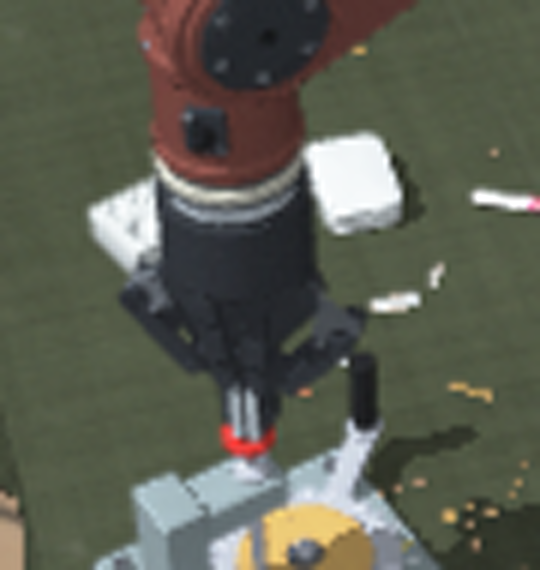

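```bash
python3 -m inch '[[[0,0,0.2],[0,0,0],255],[[0,0,0.4],[0,0,0],255],[[0,0,0.6],[0,0,0],255],[[0,0,0.6],[0,0,0],255],[[0,0,0.6],[0,0,0],255]]'
python3 -m inch '[[[0,0,0.2],[0,0,0],255],[[0,0,0.3],[0,0,0],255],[[0,0,0.3],[0,0,0],255],[[0,0,0.3],[0,0,0],255]]'
```

```text
time_s: 6.62
tcp_pos: [582.8, 112.6, 107.4]
tool_rot: [-180.0, -0.0, -38.4]
contact_force: [-1.3, -0.7, 5.4]
width: -0.1
time_s: 6.95
tcp_pos: [582.8, 112.5, 104.8]
tool_rot: [-180.0, -0.0, -38.4]
contact_force: [-2.9, -0.7, 6.0]
width: 0.4
```

```bash
python3 -m inch '[[[0,0,0.2],[0,0,0],255],[[0,0,0.2],[0,0,0],255],[[0,0,0.2],[0,0,0],255]]'
```

```text
time_s: 7.2
tcp_pos: [582.8, 112.5, 104.2]
tool_rot: [180.0, 0.0, -38.4]
contact_force: [-4.8, -0.0, 10.5]
width: -0.1
```

```bash
python3 -m inch '[[[0,0,0.2],[0,0,0],255],[[0,0,0.2],[0,0,0],255],[[0,0,0.2],[0,0,0],255]]'
python3 - <<'E'
from fit import *
import cv2
im=arm.get_image("side")[:,:,::-1]
a=im[155:250,235:325]
cv2.imwrite(f"pics/side8.png",cv2.resize(a,None,fx=6,fy=6,interpolation=cv2.INTER_CUBIC))
st()
E
```

```text
time_s: 7.45
tcp_pos: [582.8, 112.5, 104.2]
tool_rot: [180.0, 0.0, -38.4]
contact_force: [-5.8, -0.7, 12.8]
width: -0.4
t 7.5 tcp [582.8 112.5 104.2] rpy [180.    0.  -38.4] F [-5.2 -1.4 12.4] w -0.0
```

View pics/side8.png

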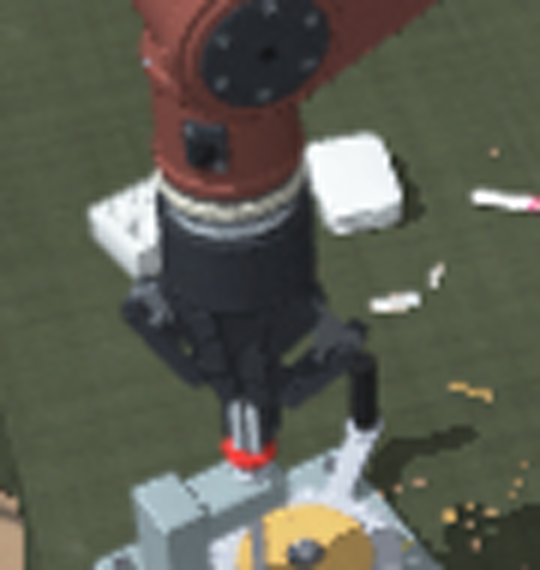

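The plunger is on its stop: z held at 104.2 mm while the force rose from 10.5 to 12.8 N. The head also looks pushed down in the picture. Now I'll retract.

```bash
python3 -m inch '[[[0,0,-0.5],[0,0,0],255],[[0,0,-1.0],[0,0,0],255],[[0,0,-1.6],[0,0,0],255],[[0,0,-3],[0,0,0],255],[[0,0,-6],[0,0,0],255],[[0,0,-8],[0,0,0],255],[[0,0,-8],[0,0,0],255],[[0,0,-8],[0,0,0],255]]'
python3 - <<'E'
from fit import *
import cv2
st()
for n in("side","top"):
    im=arm.get_image(n)[:,:,::-1]; u,v=proj(n,[540,80,80]).astype(int)
    a=im[max(0,v-70):v+70,max(0,u-80):u+80]; print(n,u-80,v-70)
    cv2.imwrite(f"pics/{n}9.png",cv2.resize(a,None,fx=4,fy=4,interpolation=cv2.INTER_CUBIC))
to([491.4,23.5,140],-38)
E
```

```text
time_s: 8.17
tcp_pos: [584.0, 112.6, 185.1]
tool_rot: [-179.9, -0.1, -38.4]
contact_force: [-0.5, 1.0, 0.1]
width: -0.4
t 8.17 tcp [584.  112.6 185.1] rpy [-1.799e+02 -1.000e-01 -3.840e+01] F [-0.5  1.   0.1] w -0.4
side 207 160
top 222 107
shift cm [-1.55 12.57  4.26] rot [ 0.003  0.002 -0.006]
```

View pics/side9.png

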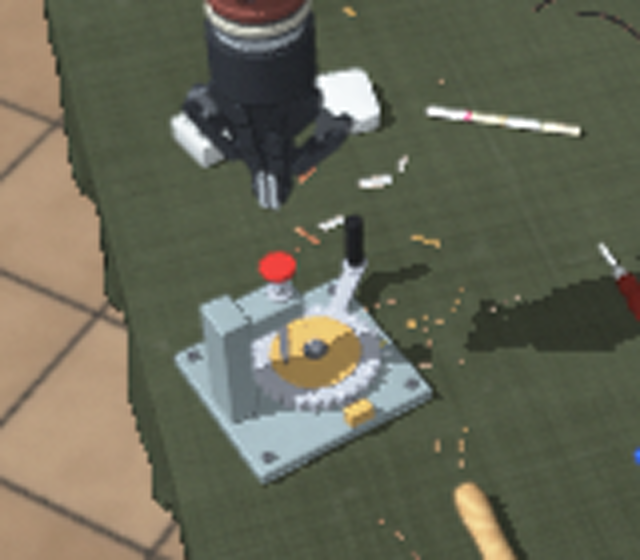

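The plunger head is back at its original pixel position, (276.5,226.7). Next I'll open the gripper and go over the post.

```bash
python3 -m inch '[[[-0.3,3,0],[0,0,0],0],[[-0.8,6,1],[0,0,0],0],[[-1.2,9,2],[0,0,0],0],[[-1.5,12,3.4],[0,0,0],0],[[-1.55,12.6,4.3],[0,0,0],0],[[-1.55,12.6,4.3],[0,0,0],0],[[-1.55,12.6,4.3],[0,0,0],0],[[-1.55,12.6,4.3],[0,0,0],0]]'
python3 - <<'E'
from fit import *
import cv2
st()
for n in("side","top"):
    im=arm.get_image(n)[:,:,::-1]; u,v=proj(n,[520,60,80]).astype(int)
    a=im[max(0,v-70):v+70,max(0,u-80):u+80]; print(n,u-80,v-70)
    cv2.imwrite(f"pics/{n}10.png",cv2.resize(a,None,fx=4,fy=4,interpolation=cv2.INTER_CUBIC))
to([491.4,23.5,12],-38)
E
```

```text
time_s: 8.93
tcp_pos: [492.2, 23.8, 139.7]
tool_rot: [179.9, 0.1, -38.4]
contact_force: [-0.0, 0.6, 0.3]
width: 85.5
t 8.93 tcp [492.2  23.8 139.7] rpy [ 1.799e+02  1.000e-01 -3.840e+01] F [-0.   0.6  0.3] w 85.5
side 210 154
top 228 111
shift cm [-0.08  0.1  12.85] rot [ 0.001  0.001 -0.006]
```

View pics/side10.png

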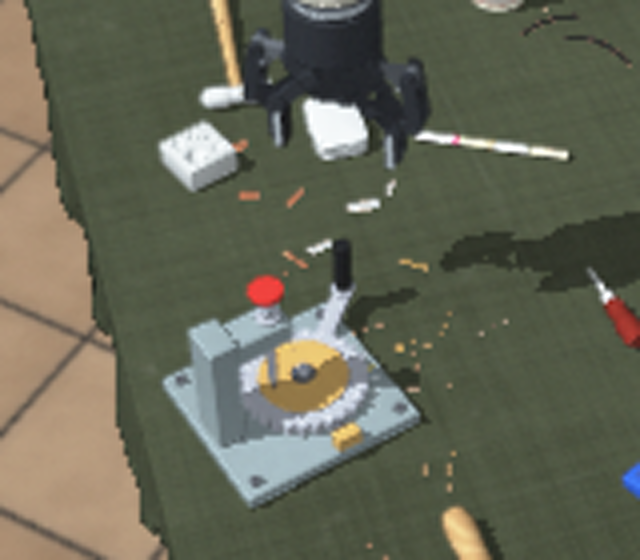

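View pics/top10.png

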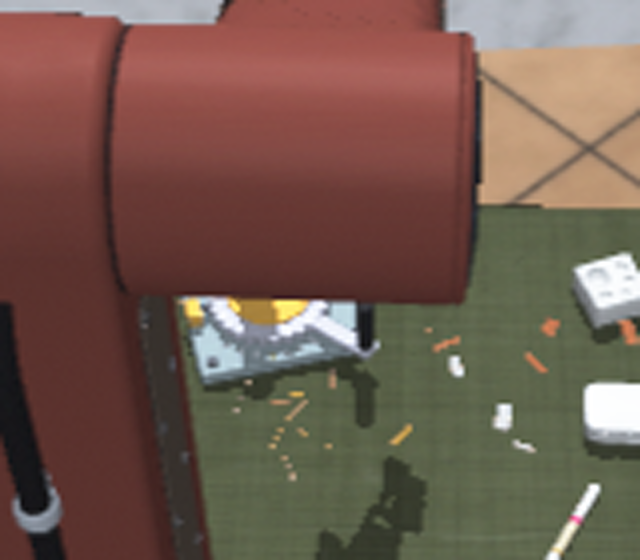

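```bash
python3 -m inch '[[[0,0,2],[0,0,0],0],[[-0.1,0.1,5],[0,0,0],0],[[-0.1,0.1,8],[0,0,0],0],[[-0.1,0.1,9],[0,0,0],0],[[-0.1,0.1,9],[0,0,0],0]]'
python3 - <<'E'
from fit import *
import cv2
st()
for n in("side",):
    im=arm.get_image(n)[:,:,::-1]; u,v=proj(n,[500,30,80]).astype(int)
    a=im[max(0,v-50):v+50,max(0,u-50):u+50]; print(n,u-50,v-50)
    cv2.imwrite(f"pics/{n}11.png",cv2.resize(a,None,fx=6,fy=6,interpolation=cv2.INTER_CUBIC))
to([491.4,23.5,12],-38)
E
```

```text
time_s: 9.45
tcp_pos: [488.9, 24.4, 47.7]
tool_rot: [179.7, 0.4, -38.3]
contact_force: [-0.3, -0.7, 1.1]
width: 85.1
t 9.45 tcp [488.9  24.4  47.7] rpy [179.7   0.4 -38.3] F [-0.3 -0.7  1.1] w 85.1
side 243 167
shift cm [0.1  0.01 3.78] rot [ 0.002  0.003 -0.005]
```

View pics/side11.png

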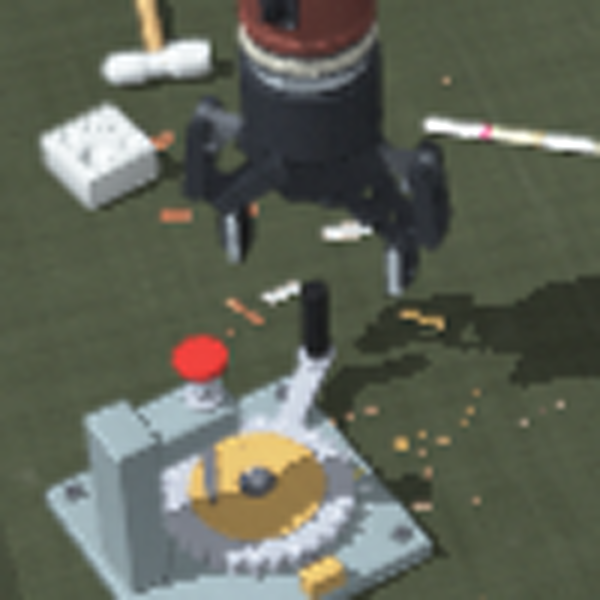

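```bash
python3 -m inch '[[[0,0,1],[0,0,0],0],[[0,0,2],[0,0,0],0],[[0,0,3],[0,0,0],0],[[0.1,0,3.8],[0,0,0],0],[[0.1,0,3.8],[0,0,0],0],[[0.1,0,3.8],[0,0,0],0]]'
python3 - <<'E'
from fit import *
import cv2
for n in("side",):
    im=arm.get_image(n)[:,:,::-1]; u,v=proj(n,[500,30,80]).astype(int)
    a=im[max(0,v-50):v+50,max(0,u-50):u+50]; print(n,u-50,v-50)
    cv2.imwrite(f"pics/{n}12.png",cv2.resize(a,None,fx=6,fy=6,interpolation=cv2.INTER_CUBIC))
to([491.4,23.5,10],-38)
E
```

```text
time_s: 10.0
tcp_pos: [490.8, 23.5, 11.1]
tool_rot: [179.8, 0.2, -38.3]
contact_force: [0.0, -0.5, -0.8]
width: 85.2
side 243 167
shift cm [ 0.   -0.01  0.16] rot [ 0.003  0.003 -0.005]
```

View pics/side12.png

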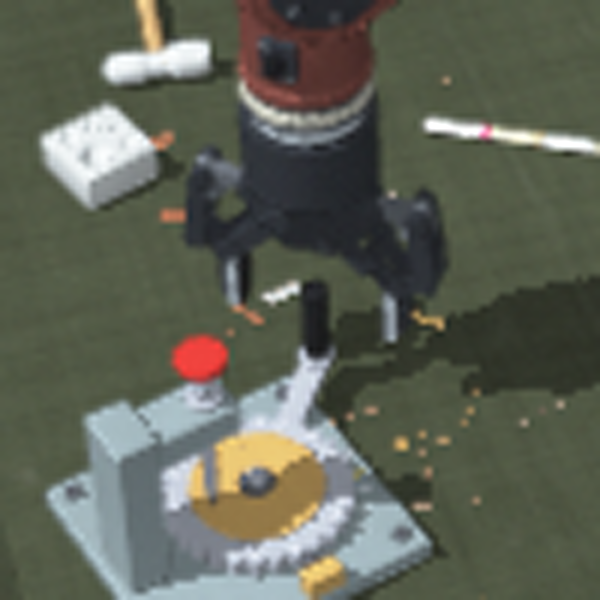

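```bash
python3 -m inch '[[[0,0,0.1],[0,0,0],150],[[0,0,0.1],[0,0,0],180],[[0,0,0.1],[0,0,0],255],[[0,0,0.1],[0,0,0],255],[[0,0,0.1],[0,0,0],255],[[0,0,0.1],[0,0,0],255],[[0,0,0.1],[0,0,0],255],[[0,0,0.1],[0,0,0],255],[[0,0,0.1],[0,0,0],255],[[0,0,0.1],[0,0,0],255]]' 30
python3 - <<'E'
from fit import *
import cv2
st()
for n in("side","top"):
    im=arm.get_image(n)[:,:,::-1]; u,v=proj(n,[500,30,80]).astype(int)
    a=im[max(0,v-50):v+50,max(0,u-50):u+50]; print(n,u-50,v-50)
    cv2.imwrite(f"pics/{n}13.png",cv2.resize(a,None,fx=6,fy=6,interpolation=cv2.INTER_CUBIC))
E
```

```text
time_s: 10.88
tcp_pos: [491.8, 23.3, 10.9]
tool_rot: [179.9, 0.1, -38.3]
contact_force: [0.5, -1.5, 1.5]
width: 15.1
t 10.88 tcp [491.8  23.3  10.9] rpy [ 1.799e+02  1.000e-01 -3.830e+01] F [ 0.5 -1.5  1.5] w 15.1
side 243 167
top 267 135
```

View pics/side13.png

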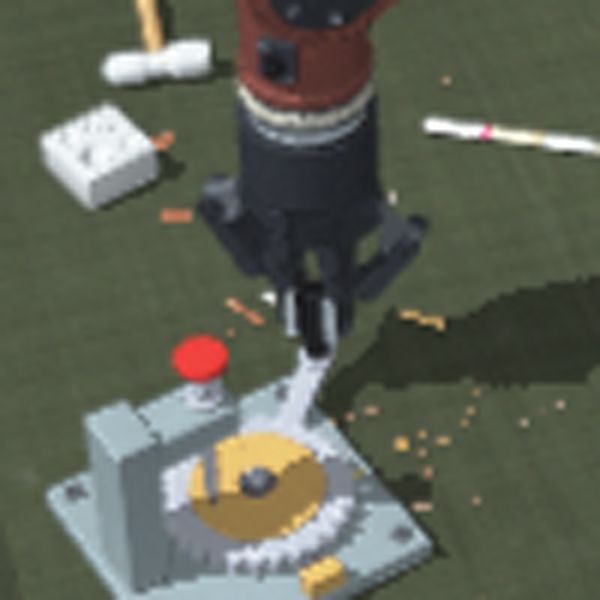

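View pics/top13.png

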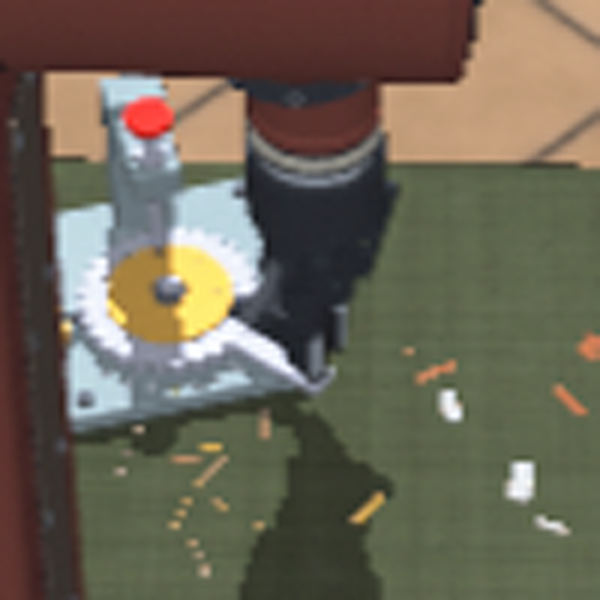

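```bash
cat >> fit.py <<'E'
def lev():
    s=arm.state();d=s["tcp_pos"][:2]-np.array(FX[:2]);c,sn=np.cos(FX[2]),np.sin(FX[2]);f=np.array([c*d[0]+sn*d[1],-sn*d[0]+c*d[1]])
    a=np.arctan2(-f[1],-f[0]);F=s["contact_force"];t=np.array([c*-np.sin(a)-sn*np.cos(a),sn*-np.sin(a)+c*np.cos(a)])
    print("n",round((.7-a)/.2244,3),"r",np.hypot(*f).round(1),"Ftan",(F[:2]@t).round(1),"Frad",(F[:2]@(d/np.hypot(*d))).round(1));st()
    yaw=142.1-180-(0.7-a)*57.3
    for m in range(1,5): print("to",m,end=" ");to(W(FX,(*post(m),10.5)),-37.9-12.857*m)
E
python3 -c "
from fit import *
lev()"
python3 -m inch '[[[-0.3,0,0],[0,0,0.028],255],[[-0.59,-0.02,0],[0,0,0.056],255],[[-0.88,-0.04,0],[0,0,0.084],255],[[-1.18,-0.07,0],[0,0,0.112],255],[[-1.18,-0.07,0],[0,0,0.112],255]]'
python3 -c "
from fit import *
lev()"
```

```text
n -0.02 r 105.0 Ftan -0.5 Frad 1.6
t 10.98 tcp [491.8  23.3  10.9] rpy [ 1.799e+02  1.000e-01 -3.830e+01] F [-0.6 -1.6  1.7] w 15.1
to 1 shift cm [-2.39 -0.25  0.04] rot [0.003 0.002 0.218]
to 2 shift cm [-4.61 -1.01  0.05] rot [0.003 0.002 0.442]
to 3 shift cm [-6.61 -2.25  0.05] rot [0.003 0.001 0.667]
to 4 shift cm [-8.28 -3.9   0.05] rot [0.003 0.001 0.891]
time_s: 11.4
tcp_pos: [484.0, 30.1, 11.0]
tool_rot: [179.9, -0.1, -44.7]
contact_force: [2.9, -4.6, -3.1]
width: 14.6
n 0.419 r 104.9 Ftan -5.2 Frad 1.3
t 11.4 tcp [484.   30.1  11. ] rpy [ 1.799e+02 -1.000e-01 -4.470e+01] F [ 2.9 -4.6 -3.1] w 14.6
to 1 shift cm [-1.37 -0.04  0.05] rot [ 0.003 -0.002  0.106]
to 2 shift cm [-3.66 -0.55  0.04] rot [ 0.002 -0.002  0.331]
to 3 shift cm [-5.79 -1.56  0.04] rot [ 0.002 -0.002  0.555]
to 4 shift cm [-7.63 -3.02  0.03] rot [ 0.002 -0.002  0.779]
```

```bash
python3 -m inch '[[[-0.4,0,0],[0,0,0.03],255],[[-0.8,-0.01,0],[0,0,0.06],255],[[-1.1,-0.02,0],[0,0,0.09],255],[[-1.45,-0.04,0],[0,0,0.107],255],[[-1.45,-0.04,0],[0,0,0.107],255],[[-1.45,-0.04,0],[0,0,0.107],255]]'
python3 -c "
from fit import *
lev()"
```

```text
time_s: 11.9
tcp_pos: [475.2, 39.7, 11.0]
tool_rot: [179.9, -0.3, -50.8]
contact_force: [3.8, -4.5, -3.1]
width: 14.8
n 0.977 r 104.7 Ftan -5.9 Frad -0.1
t 11.9 tcp [475.2  39.7  11. ] rpy [179.9  -0.3 -50.8] F [ 3.8 -4.5 -3.1] w 14.8
to 1 shift cm [-0.05  0.03  0.05] rot [ 0.001 -0.005 -0.   ]
to 2 shift cm [-2.39 -0.23  0.04] rot [ 0.001 -0.005  0.224]
to 3 shift cm [-4.61 -1.01  0.03] rot [ 0.    -0.005  0.448]
to 4 shift cm [-6.6  -2.26  0.02] rot [-0.    -0.005  0.673]
```

```bash
python3 -m inch '[[[-0.3,0,0],[0,0,0.025],255],[[-0.5,-0.01,0],[0,0,0.04],255],[[-0.5,-0.01,0],[0,0,0.04],255]]'
python3 -c "
from fit import *
lev()"
python3 -m inch '[[[-0.4,-0.02,0],[0,0,0.037],255],[[-0.8,-0.06,0],[0,0,0.075],255],[[-1.0,-0.07,0],[0,0,0.095],255],[[-1.0,-0.07,0],[0,0,0.095],255]]'
python3 -c "
from fit import *
lev()"
```

```text
time_s: 12.15
tcp_pos: [473.4, 42.0, 11.0]
tool_rot: [180.0, -0.5, -53.0]
contact_force: [6.1, -8.8, -4.6]
width: 15.1
n 1.1 r 104.7 Ftan -10.7 Frad 0.6
t 12.15 tcp [473.4  42.   11. ] rpy [180.   -0.5 -53. ] F [ 6.1 -8.8 -4.6] w 15.1
to 1 shift cm [0.24 0.03 0.05] rot [ 0.001 -0.009 -0.039]
to 2 shift cm [-2.11 -0.14  0.03] rot [-0.    -0.009  0.185]
to 3 shift cm [-4.36 -0.83  0.01] rot [-0.001 -0.009  0.41 ]
to 4 shift cm [-6.4  -2.01 -0.01] rot [-0.002 -0.009  0.634]
time_s: 12.48
tcp_pos: [468.0, 49.7, 10.9]
tool_rot: [180.0, -0.6, -58.4]
contact_force: [2.1, -5.2, -0.1]
width: 14.8
n 1.499 r 104.6 Ftan -5.5 Frad 1.0
t 12.48 tcp [468.   49.7  10.9] rpy [180.   -0.6 -58.4] F [ 2.1 -5.2 -0.1] w 14.8
to 1 shift cm [ 1.17 -0.05  0.06] rot [ 0.001 -0.011 -0.134]
to 2 shift cm [-1.18 -0.    0.03] rot [-0.    -0.011  0.091]
to 3 shift cm [-3.48 -0.48  0.01] rot [-0.001 -0.011  0.315]
to 4 shift cm [-5.62 -1.45 -0.02] rot [-0.003 -0.011  0.539]
```

```bash
python3 -m inch '[[[-0.4,0,0],[0,0,0.03],255],[[-0.8,0,0],[0,0,0.06],255],[[-1.2,0,0],[0,-0.01,0.091],255],[[-1.25,0,0],[0,-0.01,0.091],255],[[-1.25,0,0],[0,-0.01,0.091],255]]'
python3 -c "
from fit import *
lev()"
python3 -m inch '[[[-0.3,0,0],[0,0,0.025],255],[[-0.5,-0.01,0],[0,0,0.04],255],[[-0.5,-0.01,0],[0,0,0.04],255]]'
python3 -c "
from fit import *
lev()"
```

```text
time_s: 12.9
tcp_pos: [462.5, 59.6, 11.0]
tool_rot: [-179.9, -0.2, -63.6]
contact_force: [3.3, -4.5, -2.3]
width: 15.2
n 1.982 r 104.5 Ftan -5.5 Frad -0.9
t 12.9 tcp [462.5  59.6  11. ] rpy [-179.9   -0.2  -63.6] F [ 3.3 -4.5 -2.3] w 15.2
to 1 shift cm [ 2.29 -0.21  0.05] rot [-0.001 -0.004 -0.224]
to 2 shift cm [-0.04  0.05  0.04] rot [-0.002 -0.003  0.   ]
to 3 shift cm [-2.38 -0.21  0.04] rot [-0.002 -0.003  0.224]
to 4 shift cm [-4.6  -0.99  0.03] rot [-0.002 -0.003  0.449]
time_s: 13.15
tcp_pos: [461.3, 62.1, 10.9]
tool_rot: [-179.9, -0.5, -65.8]
contact_force: [4.0, -9.4, -2.6]
width: 14.9
n 2.103 r 104.5 Ftan -10.2 Frad 0.4
t 13.15 tcp [461.3  62.1  10.9] rpy [-179.9   -0.5  -65.8] F [ 4.  -9.4 -2.6] w 14.9
to 1 shift cm [ 2.57 -0.31  0.07] rot [-0.001 -0.008 -0.263]
to 2 shift cm [0.24 0.05 0.05] rot [-0.002 -0.008 -0.038]
to 3 shift cm [-2.1  -0.13  0.03] rot [-0.003 -0.008  0.186]
to 4 shift cm [-4.35 -0.82  0.01] rot [-0.004 -0.007  0.41 ]
```

Two clicks felt: the force stepped up to about 10 N at n≈1.1 and again at n≈2.1. Now the third.

```bash
python3 -m inch '[[[-0.4,-0.02,0],[0,0,0.037],255],[[-0.8,-0.05,0],[0,0,0.075],255],[[-1.2,-0.07,0],[0,0,0.11],255],[[-1.6,-0.1,0],[0,-0.005,0.14],255],[[-2.0,-0.12,0],[0,-0.008,0.186],255],[[-2.15,-0.13,0],[0,-0.008,0.186],255],[[-2.15,-0.13,0],[0,-0.008,0.186],255]]'
python3 -c "
from fit import *
lev()"
python3 -m inch '[[[-0.3,0,0],[0,0,0.025],255],[[-0.5,-0.01,0],[0,0,0.04],255],[[-0.5,-0.01,0],[0,0,0.04],255]]'
python3 -c "
from fit import *
lev()"
```

```text
time_s: 13.73
tcp_pos: [454.8, 81.4, 10.9]
tool_rot: [-179.7, -0.1, -76.5]
contact_force: [3.3, -4.7, -2.5]
width: 15.0
n 2.973 r 104.1 Ftan -5.4 Frad -2.1
t 13.73 tcp [454.8  81.4  10.9] rpy [-1.797e+02 -1.000e-01 -7.650e+01] F [ 3.3 -4.7 -2.5] w 15.0
to 1 shift cm [ 4.49 -0.96  0.06] rot [-0.004 -0.003 -0.449]
to 2 shift cm [ 2.27 -0.18  0.05] rot [-0.005 -0.002 -0.225]
to 3 shift cm [-0.06  0.09  0.04] rot [-0.005 -0.002 -0.   ]
to 4 shift cm [-2.4  -0.18  0.04] rot [-0.005 -0.001  0.224]
time_s: 13.98
tcp_pos: [454.2, 83.7, 10.9]
tool_rot: [-179.7, -0.4, -78.7]
contact_force: [1.2, -11.4, -0.8]
width: 15.0
n 3.072 r 104.2 Ftan -11.4 Frad 1.3
t 13.98 tcp [454.2  83.7  10.9] rpy [-179.7   -0.4  -78.7] F [  1.2 -11.4  -0.8] w 15.0
to 1 shift cm [ 4.68 -1.14  0.08] rot [-0.003 -0.008 -0.487]
to 2 shift cm [ 2.5  -0.28  0.06] rot [-0.004 -0.008 -0.263]
to 3 shift cm [0.17 0.07 0.04] rot [-0.005 -0.007 -0.039]
to 4 shift cm [-2.17 -0.1   0.02] rot [-0.005 -0.007  0.186]
```

Third click felt, at 11.4 N. Now the fourth.

```bash
python3 -m inch '[[[-0.4,-0.02,0],[0,0,0.037],255],[[-0.8,-0.05,0],[0,0,0.075],255],[[-1.2,-0.06,0],[0,0,0.11],255],[[-1.6,-0.08,0],[0,-0.005,0.14],255],[[-2.0,-0.1,0],[0,-0.007,0.186],255],[[-2.2,-0.1,0],[0,-0.007,0.186],255],[[-2.2,-0.1,0],[0,-0.007,0.186],255]]'
python3 - <<'E'
from fit import *
import cv2
lev()
for n in("side","top"):
    im=arm.get_image(n)[:,:,::-1]; u,v=proj(n,[500,100,60]).astype(int)
    a=im[max(0,v-50):v+50,max(0,u-50):u+50]; print(n,u-50,v-50)
    print((proj(n,W(FX,(*post(4),83)))-(u-50,v-50))*6,(proj(n,W(FX,(*post(4),30)))-(u-50,v-50))*6)
    cv2.imwrite(f"pics/{n}14.png",cv2.resize(a,None,fx=6,fy=6,interpolation=cv2.INTER_CUBIC))
E
```

```text
time_s: 14.57
tcp_pos: [451.7, 104.2, 10.9]
tool_rot: [-179.6, -0.1, -89.3]
contact_force: [3.1, -7.8, -1.1]
width: 15.1
n 3.961 r 104.2 Ftan -7.8 Frad -2.9
t 14.57 tcp [451.7 104.2  10.9] rpy [-1.796e+02 -1.000e-01 -8.930e+01] F [ 3.1 -7.8 -1.1] w 15.1
to 1 shift cm [ 6.46 -2.21  0.06] rot [-0.006 -0.004 -0.673]
to 2 shift cm [ 4.46 -0.96  0.05] rot [-0.007 -0.003 -0.449]
to 3 shift cm [ 2.24 -0.18  0.04] rot [-0.007 -0.003 -0.224]
to 4 shift cm [-0.09  0.08  0.04] rot [-0.007 -0.002  0.   ]
side 250 185
[391.12166945 257.37583681] [390.8445065  321.27688595]
top 246 140
[294.74939327 344.82653037] [299.03489782 403.47276238]
```

View pics/side14.png

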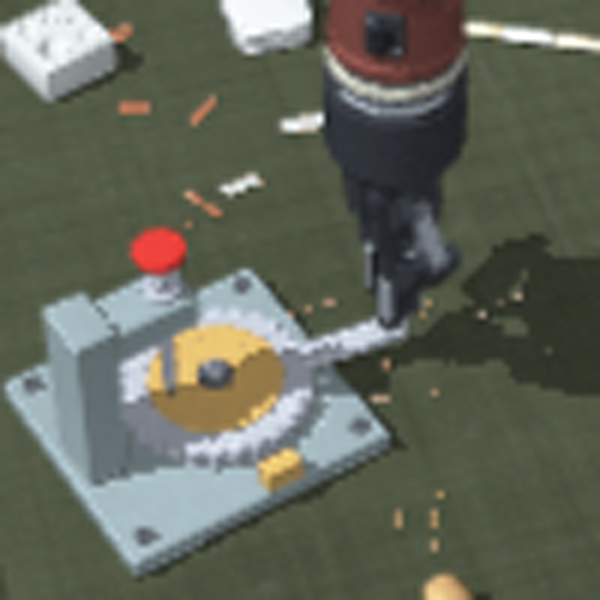

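View pics/top14.png

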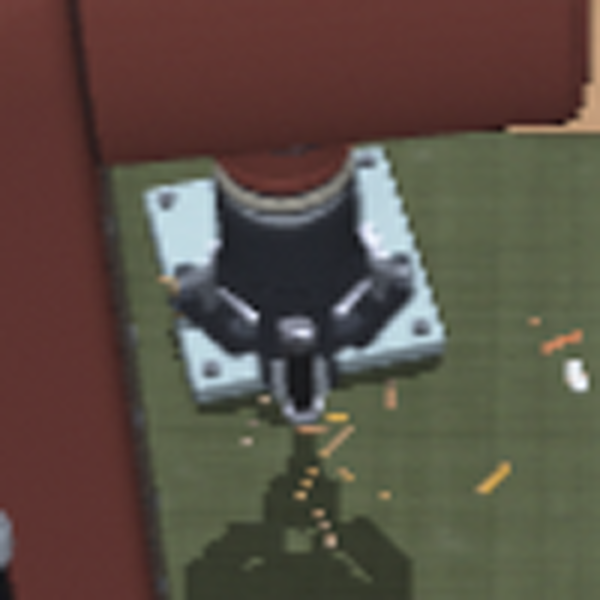

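```bash
python3 -m inch '[[[-0.08,0,0],[0,0,0],255],[[-0.12,0,0],[0,0,0],255],[[-0.12,0,0],[0,0,0],255],[[-0.12,0,0],[0,0,0],255],[[-0.12,0,0],[0,0,0],255],[[-0.12,0,0],[0,0,0],255],[[-0.12,0,0],[0,0,0],255],[[-0.12,0,0],[0,0,0],255]]'
python3 -c "
from fit import *
lev()"
```

```text
time_s: 15.33
tcp_pos: [451.7, 104.3, 10.9]
tool_rot: [-179.6, -0.2, -89.3]
contact_force: [0.8, -8.0, -0.3]
width: 15.2
n 3.962 r 104.2 Ftan -8.0 Frad -0.6
t 15.33 tcp [451.7 104.3  10.9] rpy [-179.6   -0.2  -89.3] F [ 0.8 -8.  -0.3] w 15.2
to 1 shift cm [ 6.46 -2.21  0.08] rot [-0.005 -0.006 -0.673]
to 2 shift cm [ 4.47 -0.96  0.06] rot [-0.006 -0.005 -0.449]
to 3 shift cm [ 2.25 -0.18  0.05] rot [-0.006 -0.004 -0.224]
to 4 shift cm [-0.09  0.08  0.04] rot [-0.007 -0.004  0.   ]
```

```bash
python3 -c "
from fit import *
arm.job_done()
lev()"
```

```text
the job is handed in; nothing more can be done
the job is handed in; nothing more can be done
```

I marked the blank and swung the lever to the fourth click, and I handed the job in at about 15.3 s with the gripper still holding the post. No verdict was reported.

- **Punch:** I pressed the plunger until it stopped moving, at a reported 104.2 mm, while the force rose from 10.5 to 12.8 N. It had travelled about 12–13 mm. I then backed off, and the next picture showed the head at its original height before I touched the lever.
- **Lever:** I gripped the post at its home stop and turned it along its arc. After the first click I paused just past each rest place and felt it resist: about 10.7 N after click 1, 10.2 N after click 2 and 11.4 N after click 3.
- **Final hold:** The force was 8.0 N, which is what the spring should give at four clicks. It stayed there, at the same position, for the last 0.7 s. The last position reading was 3.96 clicks, about 0.9 mm short but within the camera error. The lever never started over a fifth click.

**Mismatch:** The real fingertips sat about 35 mm short of the reported tool point. I noticed it in the pictures, confirmed it by touch on the plunger, and allowed for it when gripping the post.

I couldn't take a reading after handing in. The other tools and tins were not touched.

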